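Draw the drawer front tight with its cam lock

TASK

Take the red screwdriver out of its wooden stand, press its blade lightly into the slot of the brass cam in the drawer's bottom board and turn the cam clockwise until it has drawn the drawer front up flush and tight against the board, stopping when it comes up tight and not forcing it. Then put the screwdriver back upright in the stand, handle resting on the wood, let go, and leave the mug, the jar and the black knob where they are.

Things in the scene. Friction and masses are not known exactly. Their poses are not given: they have to be found in the camera images.
- drawer: Half-assembled white drawer lying on the counter, fixed. Origin: on the counter directly below the cam's axis; x points from the cam to the drawer's back, z up; -x points to the loose drawer front. Bottom board 22 mm thick, from x = -38 to 162 mm and y = -130 to 130 mm; low side and back walls, 12 mm thick, reach 52 mm above the counter.
- cam_seat: Sprung seat under the brass cam; it does not turn. Origin: on the cam's axis at the cam's top face, flush with the board's top, 22 mm above the counter; axes as the drawer's. Pressed straight down, it gives up to 4 mm (about 1 N to start, 6 N at the end of its travel) and springs back.
- cam_slot (a point): Centre of the slot's mouth on the brass cam (30 mm across), fixed to the drawer, axes as the drawer's. Slot straight across the face: 4.2 mm wide plus 0.6 mm chamfers, 29 mm long, 6 mm deep, with a floor. It starts within 0.45 rad either side of the drawer's x axis; its angle is not measured: see it, or feel: press the blade lightly on the cam and turn until it drops in.
- bolt_gap (a point): Point on the board's front edge above the bolt. Turning the cam clockwise seen from above catches the bolt head and draws the front in. It takes 0.8 to 2.3 rad (bolts are screwed in unequally deep) against up to 0.15 N m; the torque climbs past 0.22 N m once the front is tight. A pull over 45 N on the bolt (about 0.4 N m at the screwdriver) tears it out. The cam stays where left.
- front: Loose drawer front, white, 18 mm thick, 290 mm wide, 72 mm high, upright at the drawer's -x end, carrying the bolt that the cam draws in. Origin: coincides with the drawer's origin when flush; it moves along the drawer's -x with the gap, 3 mm at first. A seal pushes it open with 6 to 10 N unless the cam holds it.
- stand_hole (a point): Mouth of the hole, in the middle of the top of the wooden stand: a fixed block 70 x 70 mm, 60 mm high, hole 20 mm in diameter, 54 mm deep. z up.
- driver: Screwdriver, standing tip down in the stand at any yaw, its handle's lower end resting on the stand's top. Origin: at the blade's tip, z up along the tool to the handle. Blade 16 mm wide along its x, 2.4 mm thick along y, 14 mm long; round shaft 10 mm across up to z = 50 mm; red square handle 26 x 26 mm, sides along x and y, from z = 50 to 115 mm. About 0.12 kg.
- mug: Blue mug, 76 mm across, 90 mm high, handle at its y side; bystander. Origin: centre of its underside.
- jar: Amber glass jar with a brass lid, 60 mm across, 100 mm high; bystander. Origin: centre of its underside.
- cupboard_knob: Black cupboard knob standing on the counter, 32 mm across, 31 mm high; bystander. Origin: centre of its underside.
Mind the look-alikes: they are no part of the job. Leave any blue look-alike of the part that bears stand_hole alone.

How it is judged:
By the outcome, as a careful person would: the job done as asked, in the order asked, and still so for the second after the job is handed in, with the robot touching nothing.
It also fails if it takes over 67 s, if anything falls off the work surface, if the arm or the gripper's body presses on something with over 40 N, if the wrist force passes 120 N, or if a joint passes its speed limit or range.

ROBOT

A 7-joint arm with a two-finger parallel gripper is mounted at the origin on the work surface. World frame = base frame: x ahead of the robot, y to its left, z up, the work surface at z = 0. Lengths are in m, angles in rad, forces in N, time in s.
With the tool pointing down it reaches from about 0.4 to 0.875 m from the base axis. Payload 19.3 kg.
Tool frame: the origin (TCP) lies at the very end of the fingers, on their centre line; the grasp point (between the pads) lies 19 mm behind it; z points along the fingers, y is the line along which they close (so a half turn about z gives the same grasp; the last joint's range is limited). The gripper opens to 85 mm and grips with 20 to 120 N. Pads are 22 mm wide; open, the fingers measure 114 mm over their backs; the gripper's body (76 mm by 85 mm) begins 54 mm behind the grasp point. The pads swing forward as they close: fully open they stand 13 mm farther back than shut.
Start: joints at [-0.07, 0.521, -0.036, 1.599, 0.021, 1.021, -0.113], TCP at [0.625, -0, 0.231] pointing down, gripper open.
Joint ranges: [-2.91, 2.91], [-0.3, 2.13], [-1.5, 1.42], [0.17, 2.43], [-1.26, 4.41], [0.16, 1.93], [-2.52, 2.52]. Speed limits (rad/s): [1.89, 1.89, 2.39, 2.39, 3.01, 3.01, 3.01].

INTERFACE

Orientations are given as [roll, pitch, yaw] about the fixed x, y, z axes, in that order (R = Rz(yaw) Ry(pitch) Rx(roll)).
In Python, from workcell import bot, grab_frame, calibration, job gives the robot as it stands.
- The arm moves only by the shell command python3 -m creep 'ROWS' [FORCE]. ROWS is a JSON list of rows, 1 to 5 of them, each an object with the fields aperture (the finger opening in m), d (a list: dx, dy, dz in fractions of the full range, 1 being 0.4 m), rot (a list: a rotation vector rx, ry, rz in normalised numbers (1 is pi/2 rad)); a field left out counts as zero (the opening has to be given); each row is the pose to reach, as a shift and turn from the pose commanded when the command began, along the tool's axes at that moment; what a row does not reach only later rows make up. A row lasts 1/8 s, in which the tool goes at most 0.0625 m and 0.188 rad, less where a joint would pass 70% of its speed; a pose out of reach is approached as far as the arm can. The fingers move at their own pace and stop on an object; FORCE is the grip in N (left out, the last holds). Time passes only in rows, so rows that do not move let the fingers close. It prints the time, the measured TCP pose, the force, the opening and the grip force at its end. Input that does not fit is refused with a message, and nothing moves.
- bot.observe(): the state, without advancing time (a new reading comes with each control period).
- grab_frame(name): name is "scene" or "side" or "wrist"; returns (picture, depth): 400x640x3 uint8, blue, green, red; 400x640 float32, m along the optical axis (not along the pixel's ray), 0 where there is no reading.
- calibration(name): a dict with "vfov" (degrees; the focal length in pixels is half the picture's height over the tangent of half this angle, whatever the lens; pixels are square), "cx", "cy" (the principal point, pixels), "eye" and "attitude" of the camera in the world. Camera axes: x right, y down, z forward; pixel columns grow to the right and rows downward; lengths in m; the calibration is good to about 2 mm. The wrist camera is an equidistant fisheye: a pixel r from the principal point sees the ray r / f radians off the axis. A picture is of the moment at which its call begins: read the wrist's pose just before it. calibration takes no time and is no camera call; for the wrist camera it gives the pose at the moment of the call.
- job.job_done(): hands the job in; it is judged then, once.
The state is a dict: "clock": time; "qpos": joint angles; "qd": joint speeds; "joint_efforts": joint torques, N m; "position": TCP position; "tool_rot": TCP orientation; "force": force on the tool from outside, world axes, zero at the start; "moment": the same for the moment, N m; "grip_width": finger opening in m; "finger_force": force on a finger pad.
Only numpy, scipy, OpenCV 4.12 (cv2) and the standard library are available. Lean on these libraries where they do the work, as an engineer would, in place of code of your own. Each camera call takes 0.05 s, during which the arm holds its last target. There are 200 camera calls.

## Working session

There is one attempt and no reset: what is moved stays moved. The work goes in short steps, Python scripts to look and compute and a shell command to move; the robot and the scene stay as the last step left them, time stands still between calls to the robot, and variables do not carry over. Pictures are saved under pics/ and viewed, at most 10 in all, crops included, and the job is handed in when it is done.

```bash
mkdir -p pics; ls; python3 - <<'E'
from workcell import bot, grab_frame, calibration
import cv2,numpy as np
for n in ("scene","side"):
    p,d=grab_frame(n); cv2.imwrite(f"pics/{n}0.png",p); np.savez(f"{n}0.npz",p=p,d=d)
    print(n,calibration(n),np.median(d[d>0]))
print(calibration("wrist"));print(bot.observe())
E
```

```text
pics
scene {'vfov': 42.58608230143504, 'cx': 327.02779095788947, 'cy': 199.61632362316266, 'eye': array([ 1.11635402, -0.75930008,  0.88139657]), 'attitude': array([-2.29529889,  0.01370693,  0.68211908])} 1.3993101
side {'vfov': 43.20773557030277, 'cx': 305.8834649680284, 'cy': 207.22245109564108, 'eye': array([0.10550244, 0.81472765, 1.19116835]), 'attitude': array([-2.43782341,  0.01297641, -2.69423581])} 1.5054289
{'vfov': 65.70646984690485, 'cx': 319.4371502773276, 'cy': 200.42235389823247, 'eye': array([0.62417254, 0.06473822, 0.3750261 ]), 'attitude': array([2.87999182e+00, 5.71094675e-04, 8.76706781e-05])}
{'clock': 0.1, 'qpos': array([-0.07019684,  0.52196806, -0.03629669,  1.59991869,  0.0212051 ,
        1.02110575, -0.1128085 ]), 'qd': array([-3.78049251e-05, -8.87723617e-05, -1.45557419e-03, -2.07229176e-04,
        2.69327800e-03, -5.26664719e-04, -1.16990823e-04]), 'joint_efforts': array([ 6.00351588e-03, -9.28489351e+01,  1.98515877e+00, -3.70530617e+01,
        1.82421418e-02,  5.33716375e-03, -2.83208755e-05]), 'position': array([ 6.24711027e-01, -5.42437681e-05,  2.30786696e-01]), 'tool_rot': array([-3.14058176e+00,  8.99660455e-05,  1.57074917e+00]), 'force': array([0.04232641, 0.14973618, 0.45311549]), 'moment': array([-0.02903974,  0.00042194, -0.02293045]), 'finger_force': 0.0, 'grip_width': 0.08511341872179101}
```

View pics/scene0.png

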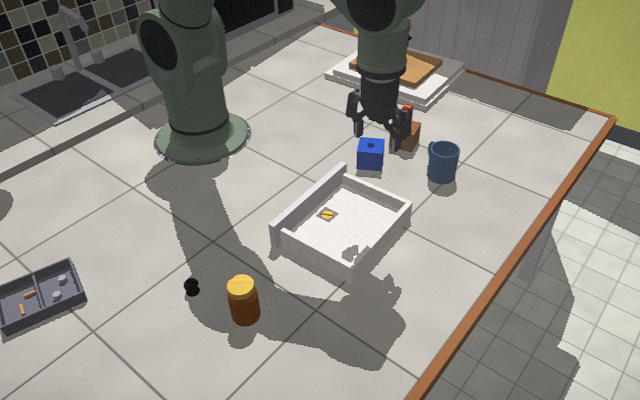

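View pics/side0.png

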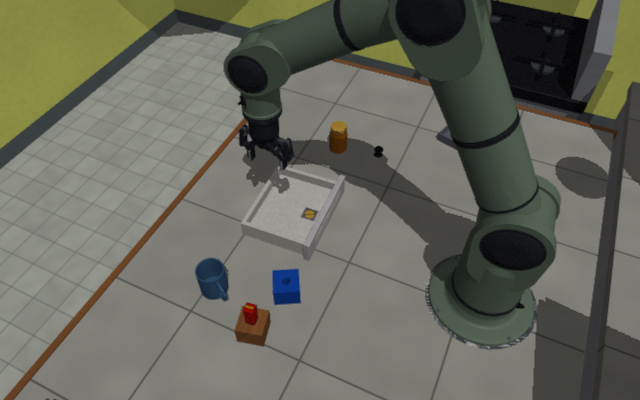

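Scene: the red driver is at (407,110) in the brown stand, partly behind the gripper, with the cam at (327,214). Side: the driver is at (250,313), the brown stand at (253,328) and the cam at (310,213). Look-alike: the blue block, at side (287,287) and scene (370,152), with no tool in it. I choose the red driver in the brown wooden stand.

```bash
cat > h.py <<'E'
from workcell import bot, grab_frame, calibration
import cv2, numpy as np
from scipy.spatial.transform import Rotation as Ro
def ray(c,u,v,fish=False):
    f=200/np.tan(np.radians(c['vfov']/2)); x=(np.asarray(u,float)-c['cx'])/f; y=(np.asarray(v,float)-c['cy'])/f
    if fish:
        r=np.hypot(x,y)+1e-12; d=np.stack([x/r*np.sin(r),y/r*np.sin(r),np.cos(r)],-1)
    else: d=np.stack([x,y,np.ones_like(x)],-1)
    return d@Ro.from_euler('xyz',c['attitude']).as_matrix().T
def plane(c,u,v,z,fish=False):
    d=ray(c,u,v,fish); return c['eye']+d*((z-c['eye'][2])/d[...,2:3])
def tri(c1,p1,c2,p2,fish=(False,False)):
    a=[];b=[]
    for c,p,f in((c1,p1,fish[0]),(c2,p2,fish[1])):
        d=ray(c,p[0],p[1],f); d=d/np.linalg.norm(d); M=np.eye(3)-np.outer(d,d); a.append(M); b.append(M@c['eye'])
    X=np.linalg.lstsq(np.vstack(a),np.hstack(b),rcond=None)[0]
    return X, np.linalg.norm(np.vstack(a)@X-np.hstack(b))
def cloud(c,d):  # perspective
    v,u=np.mgrid[:400,:640]; return c['eye']+ray(c,u,v)*d[...,None]
def mask(p,lo,hi,mn=15):
    h=cv2.cvtColor(p,cv2.COLOR_BGR2HSV); return cv2.inRange(h,lo,hi)
E
python3 - <<'E'
from h import *
for n in("scene","side"):
    z=np.load(n+"0.npz");p,d=z['p'],z['d'];c=calibration(n);P=cloud(c,d)
    for nm,lo,hi in(("red",(0,200,120),(6,255,255)),("brown",(7,100,60),(16,220,200)),("blue",(112,180,60),(125,255,255)),("brass",(18,100,100),(35,255,255)),("mug",(100,100,40),(111,230,200))):
        m=mask(p,lo,hi); k,l,s,ct=cv2.connectedComponentsWithStats(m)
        for i in range(1,k):
            if s[i,4]<25: continue
            Q=P[(l==i)&(d>0)]
            if len(Q): print(n,nm,s[i],ct[i].round(1),'med',np.median(Q,0).round(3),'lo',np.percentile(Q,3,axis=0).round(3),'hi',np.percentile(Q,97,axis=0).round(3))
E
```

```text
scene brown [314  22  44  15 113] [336.2  28.8] med [-0.165  0.856  0.002] lo [-0.273  0.845 -0.003] hi [-0.063  0.869  0.006]
scene brown [406  51  36  29 401] [421.6  62.1] med [0.324 0.723 0.057] lo [0.255 0.635 0.047] hi [0.383 0.768 0.062]
scene brown [ 405   69  212  331 4474] [507.9 254. ] med [0.941 0.099 0.001] lo [ 0.597 -0.299 -0.022] hi [0.95  0.861 0.005]
scene brown [399  77  23  10  96] [410.3  81.8] med [0.367 0.579 0.052] lo [0.331 0.571 0.038] hi [0.387 0.612 0.06 ]
scene brown [401 120  20  32 247] [411.5 135.8] med [0.529 0.318 0.045] lo [0.509 0.011 0.005] hi [0.696 0.375 0.307]
scene brown [228 287  32  39 766] [244.8 309.5] med [ 0.597 -0.394  0.05 ] lo [ 0.564 -0.407  0.007] hi [ 0.605 -0.363  0.08 ]
scene brown [ 24 290  12   7  31] [ 29.9 293.4] med [ 0.179 -0.633  0.012] lo [ 0.175 -0.643  0.009] hi [ 0.182 -0.622  0.014]
scene blue [358 138  26  14 133] [372.1 143.6] med [0.474 0.212 0.061] lo [0.439 0.174 0.058] hi [0.511 0.237 0.065]
scene brass [ 546    0   94  132 9145] [601.1  59.4] med [ 0.653  1.998 -0.341] lo [ 0.454  1.979 -0.603] hi [ 0.883  2.01
[... 1547 characters left out ...]
9.9  63.6] med [-0.36  -1.893 -0.344] lo [-0.46  -1.911 -0.632] hi [-0.265 -1.876 -0.029]
side brass [352  40  62  29 806] [386.9  53.4] med [ 0.86  -1.891 -0.602] lo [ 0.717 -1.912 -0.656] hi [ 1.043 -1.868 -0.503]
side brass [331 121  16  13 141] [338.6 126.2] med [ 0.572 -0.374  0.099] lo [ 0.552 -0.398  0.093] hi [ 0.596 -0.352  0.104]
side brass [305 210  10   8  65] [309.2 213.7] med [ 0.529 -0.055  0.021] lo [ 0.517 -0.068  0.015] hi [ 0.543 -0.042  0.026]
side mug [ 196  258   32   43 1031] [212.  278.4] med [0.657 0.276 0.056] lo [0.602 0.242 0.006] hi [0.694 0.314 0.09 ]
side mug [273 269  27  35 517] [286. 286.] med [0.469 0.218 0.058] lo [0.431 0.166 0.006] hi [0.506 0.248 0.063]
```

```bash
python3 - <<'E'
import cv2,numpy as np
a=cv2.imread("pics/side0.png")[285:355,215:305];b=cv2.imread("pics/scene0.png")[180:250,290:380];c=cv2.imread("pics/side0.png")[180:250,265:355]
f=lambda x:cv2.resize(x,None,fx=4.4,fy=4.4,interpolation=cv2.INTER_CUBIC)[:300]
w=np.vstack([np.hstack([f(a),f(b)]),np.hstack([f(c),0*f(c)])]);cv2.imwrite("pics/crop1.png",w[:600,:800])
E
```

```text
(no output)
```

View pics/crop1.png

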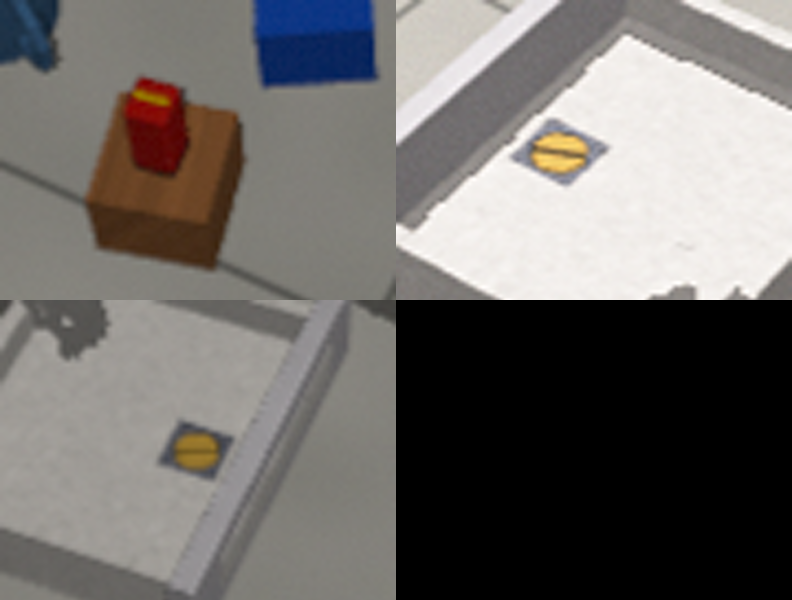

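The crop shows the red square-handled driver with a yellow mark on top in the brown stand. The blue block is empty. The cam slot is visible, close to the drawer's x. I'm moving over the stand for a close look.

The rows are not in the units I measure in: shifts go in shares of 0.4 m and turns go in shares of pi/2 rad. I convert before sending: 0.28 m / 0.4 = 0.7, -0.135 m / 0.4 = -0.3375.

```bash
python3 - <<'E'
from h import *
c=calibration("wrist");p,d=grab_frame("wrist");np.savez("w0.npz",p=p,d=d,**c);cv2.imwrite("pics/w0.png",p)
E
python3 -m creep '[{"aperture": 0.085, "d": [0.15, -0.075, -0.025]}, {"aperture": 0.085, "d": [0.3, -0.15, -0.05]}, {"aperture": 0.085, "d": [0.4375, -0.2125, -0.075]}, {"aperture": 0.085, "d": [0.575, -0.275, -0.075]}, {"aperture": 0.085, "d": [0.7, -0.3375, -0.075]}]'
python3 - <<'E'
from h import *
c=calibration("wrist");p,d=grab_frame("wrist");np.savez("w1.npz",p=p,d=d,**c);cv2.imwrite("pics/w1.png",p)
E
python3 -m creep '[{"aperture": 0.085}, {"aperture": 0.085, "d": [0.05, -0.075, 0]}]'
python3 - <<'E'
from h import *
c=calibration("wrist");p,d=grab_frame("wrist");np.savez("w2.npz",p=p,d=d,**c)
cv2.imwrite("pics/w12.png",np.hstack([cv2.resize(cv2.imread(f),(400,250)) for f in("pics/w0.png","pics/w1.png")]))
cv2.imwrite("pics/w2.png",p)
E
```

```text
clock: 0.78
position: [0.4892, 0.2812, 0.2615]
tool_rot: [3.141, -0.0, 1.571]
force: [1.2, 0.6, -0.2]
grip_width: 0.0848
finger_force: 0.0
clock: 1.08
position: [0.4617, 0.2974, 0.2609]
tool_rot: [3.141, 0.001, 1.566]
force: [-0.2, 0.5, 0.3]
grip_width: 0.085
finger_force: 0.0
```

View pics/w2.png

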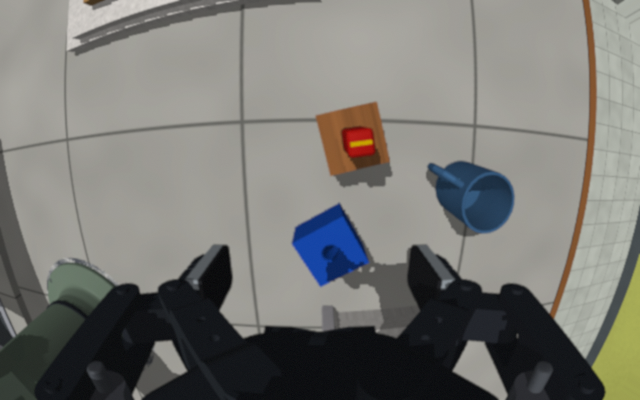

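View pics/w12.png

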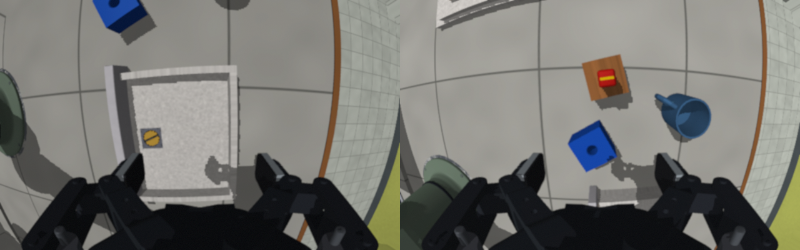

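w2 shows the driver's top at (359,142), with the yellow stripe nearly along world x, in the brown stand at (352,138). The mug is at (475,197) and the blue block at (330,245). The w0 half shows the cam at about (240,220) full scale.

```bash
python3 - <<'E'
from h import *
def rect(c,m,z,fish=True):
    k,l,s,ct=cv2.connectedComponentsWithStats(m); i=1+np.argmax(s[1:,4])
    v,u=np.nonzero(l==i); X=plane(c,u,v,z,fish)[:,:2]
    cn=cv2.findContours((l==i).astype(np.uint8),0,cv2.CHAIN_APPROX_NONE)[0][0][:,0]
    R=cv2.minAreaRect((plane(c,cn[:,0],cn[:,1],z,fish)[:,:2]*1000).astype(np.float32))
    return ct[i],s[i],X.mean(0),R
C={}
for n in("w1","w2"):
    Z=np.load(n+".npz");p=Z['p'];c={k:Z[k] for k in('vfov','cx','cy','eye','attitude')}
    hsv=cv2.cvtColor(p,cv2.COLOR_BGR2HSV)
    if n=="w2": print(hsv[142,350:370].tolist()[::4],hsv[133,350:370:6].tolist(),hsv[150,350:370:6].tolist())
    yel=mask(p,(18,120,150),(35,255,255)); yel[:100]=0;yel[200:]=0
    topred=mask(p,(0,200,140),(9,255,255)); topred[:100]=0;topred[200:]=0
    al=mask(p,(0,195,40),(9,255,255))|yel; al[:80]=0;al[200:]=0
    br=mask(p,(7,90,40),(17,230,220)); br[:80]=0;br[200:]=0
    stand=cv2.morphologyEx(br|al,cv2.MORPH_OPEN,np.ones((3,3)))
    for nm,m,z in(("yel",yel,.125),("top",cv2.bitwise_or(topred,yel),.125),("stand",stand,.06)):
        r=rect(c,m,z); print(n,nm,r[0].round(1),r[1],r[2].round(4),np.round(r[3][0],1),np.round(r[3][1],1),round(r[3][2],1)); C[n,nm]=(c,r[0])
for nm in("yel","top"): print(nm,tri(*C['w1',nm],*C['w2',nm],fish=(True,True)))
E
```

```text
w1 yel [330.9 124.7] [320 122  23   7 104] [0.499  0.3412] [499.1 341.3] [20.1  4.2] 8.0
w1 top [329.3 123.6] [316 110  28  28 591] [0.4976 0.3422] [497.7 342.1] [23.2 22.9] 7.7
w1 stand [328.6 123.9] [ 292   88   74   73 3882] [0.499  0.3411] [499.2 340.9] [70.4 70.1] 13.9
[[15, 232, 176], [21, 243, 190], [24, 248, 193], [25, 255, 195], [25, 255, 198]] [[1, 222, 172], [1, 220, 174], [0, 219, 172], [1, 222, 170]] [[1, 227, 166], [1, 223, 168], [1, 232, 163], [1, 231, 159]]
w2 yel [361.  142.7] [350 140  23   7 100] [0.4991 0.3411] [499.2 341.1] [20.4  4. ] 8.2
w2 top [359.4 141.6] [347 128  26  28 565] [0.4977 0.3421] [497.8 342. ] [23.1 22.6] 9.0
w2 stand [352.6 138.1] [ 316  103   73   72 3766] [0.4986 0.3413] [499.3 340.9] [70.  70.1] 14.0
yel (array([0.49891223, 0.34119973, 0.12646809]), np.float64(2.3521361574221302e-05))
top (array([0.49754742, 0.3422016 , 0.12594445]), np.float64(1.0095750913744626e-05))
```

Converted, 0.1 m / 0.4 = 0.25, 0.041 m / 0.4 = 0.1025, -0.146 rad / 1.5708 = -0.0929.

```bash
python3 -m creep '[{"aperture": 0.07, "d": [0.05, 0.05, 0.05], "rot": [0, 0, -0.0929]}, {"aperture": 0.07, "d": [0.1025, 0.0975, 0.15], "rot": [0, 0, -0.0929]}, {"aperture": 0.07, "d": [0.1025, 0.0975, 0.25], "rot": [0, 0, -0.0929]}, {"aperture": 0.07, "d": [0.1025, 0.0975, 0.25], "rot": [0, 0, -0.0929]}]'
python3 - <<'E'
from h import *
o=bot.observe();print(o['position'],o['tool_rot'],o['qpos'],o['moment'],o['grip_width'])
Z=np.load("w0.npz");p=Z['p'];c={k:Z[k] for k in('vfov','cx','cy','eye','attitude')}
br=mask(p,(15,90,60),(35,255,255));br[:180]=0;br[300:]=0;br[:,:200]=0;br[:,300:]=0
v,u=np.nonzero(br);print(len(u),u.mean(),v.mean())
cn=max(cv2.findContours(cv2.morphologyEx(br,cv2.MORPH_CLOSE,np.ones((5,5))),0,1)[0],key=cv2.contourArea)[:,0]
X=plane(c,cn[:,0],cn[:,1],.022,True)[:,:2]*1000
e=cv2.fitEllipse(X.astype(np.float32));print("cam",e)
# dark slot pixels inside disc
ce=np.array(e[0]);v,u=np.mgrid[200:260,200:290];P=plane(c,u,v,.022,True)[...,:2]*1000
g=cv2.cvtColor(p,cv2.COLOR_BGR2HSV)[200:260,200:290,2].astype(float)
ins=np.hypot(*(P-ce).transpose(2,0,1))<13
md=np.median(g[ins]);w=np.clip(md*.9-g,0,None)*ins;Q=P[ins];w=w[ins]
m=(Q*w[:,None]).sum(0)/w.sum();A=(Q-m).T@((Q-m)*w[:,None]);ev=np.linalg.eigh(A);d=ev[1][:,1];print("slot",m,np.degrees(np.arctan2(d[1],d[0])),ev[0]/w.sum())
cv2.imwrite("pics/cam0.png",cv2.resize(p[80:360,140:420],None,fx=2,fy=2))
# drawer walls: depth-based yaw in scene/side: points z 0.045-0.058 (wall tops)
for n in("scene","side"):
    Z=np.load(n+"0.npz");P=cloud(calibration(n),Z['d'])
    for lo,hi in((.046,.058),(.068,.078)):
        s=(P[...,2]>lo)&(P[...,2]<hi)&(P[...,0]>.42)&(P[...,0]<.75)&(P[...,1]>-.25)&(P[...,1]<.14)
        q=P[s][:,:2]*1000; print(n,lo,len(q),cv2.minAreaRect(q.astype(np.float32)))
c2=calibration("scene");c3=calibration("side")
print("cam tri",tri(c2,(326.8,214.3),c3,(309.2,213.7)),plane(c2,326.8,214.3,.022),plane(c3,309.2,213.7,.022))
E
```

```text
clock: 1.62
position: [0.4987, 0.3385, 0.1588]
tool_rot: [-3.137, 0.003, 1.716]
force: [-0.4, -0.6, 0.7]
grip_width: 0.0705
finger_force: 0.0
[0.49866357 0.33848122 0.15884449] [-3.13719468e+00  2.89474293e-03  1.71560291e+00] [-0.5950771   0.57381443 -0.14406852  1.71850435  0.10292348  0.86191533
 -0.6390673 ] [-0.03207311  0.03964966 -0.04217262] 0.07052228534105526
470 242.01489361702127 220.77446808510638
cam ((528.71435546875, -55.886573791503906), (30.62896728515625, 31.59184455871582), 28.334007263183594)
slot [528.7325656  -55.41456099] -154.57338545754246 [ 1.4468184  56.61773737]
scene 0.046 1678 ((589.2230224609375, -59.590057373046875), (288.43341064453125, 218.30690002441406), 89.9640121459961)
scene 0.068 664 ((480.0932312011719, -57.89381408691406), (21.866680145263672, 290.19207763671875), 2.792534589767456)
side 0.046 907 ((579.624755859375, -48.26171875), (225.85801696777344, 290.7972412109375), 3.2831859588623047)
side 0.068 452 ((478.5774841308594, -56.04890441894531), (19.315982818603516, 293.7259826660156), 2.7437524795532227)
cam tri (array([ 0.52852114, -0.05501172,  0.02158816]), np.float64(8.07753795653793e-05)) [ 0.52875118 -0.05537537  0.022     ] [ 0.52841703 -0.05466915  0.022     ]
```

View pics/cam0.png

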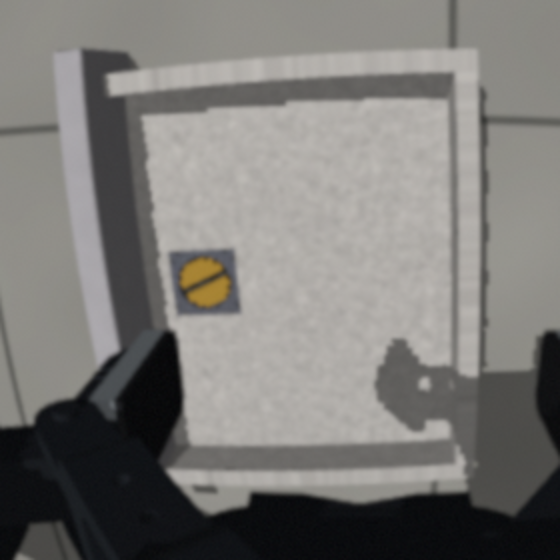

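Slot angle is +25.4° in the world, drawer yaw is about 2.8° and the cam is at (528.6, -55.3) mm. cam0 shows the slot tilting up to the right at (205,282).

Converted, 0.015 m / 0.4 = 0.0375.

```bash
python3 -m creep '[{"aperture": 0.07, "d": [0, 0, 0.0375]}, {"aperture": 0.07, "d": [0, 0, 0.0375]}]'
python3 -c "
from h import *
o=bot.observe();R=Ro.from_euler('xyz',o['tool_rot']).as_matrix();print(o['position'],o['tool_rot'],R.T@(np.array([.4991,.3412,.086])-o['position']))"
```

```text
clock: 1.88
position: [0.4994, 0.3401, 0.1466]
tool_rot: [3.141, 0.0, 1.716]
force: [-1.0, 0.3, 0.1]
grip_width: 0.07
finger_force: 0.0
[0.49942449 0.34012646 0.14659272] [3.14133564e+00 1.88409407e-05 1.71636586e+00] [ 0.00111039 -0.00018091  0.06059265]
```

Converted, 0.06 m / 0.4 = 0.15, 0.001 m / 0.4 = 0.0025.

```bash
python3 -m creep '[{"aperture": 0.07, "d": [0.0025, 0, 0.075]}, {"aperture": 0.07, "d": [0.0025, 0, 0.15]}, {"aperture": 0.07, "d": [0.0025, 0, 0.15]}, {"aperture": 0.02, "d": [0.0025, 0, 0.15]}, {"aperture": 0.02, "d": [0.0025, 0, 0.15]}]' 60
python3 -m creep '[{"aperture": 0.015}, {"aperture": 0.015}, {"aperture": 0.015}]' 60
python3 -c "
from h import *
o=bot.observe();print(o['position'],o['force'],o['grip_width'],o['finger_force'])"
```

```text
clock: 2.5
position: [0.4998, 0.3419, 0.0878]
tool_rot: [3.14, -0.001, 1.717]
force: [0.2, 0.8, 0.9]
grip_width: 0.0346
finger_force: 0.0
clock: 2.88
position: [0.4997, 0.3418, 0.0877]
tool_rot: [3.14, -0.001, 1.717]
force: [-1.3, -1.3, 8.9]
grip_width: 0.0253
finger_force: 58.6
[0.49969219 0.341819   0.08765299] [-1.28676796 -1.272117    8.88664306] 0.02532669160002416 58.5761421918869
```

Converted, -0.11 m / 0.4 = -0.275, -0.05 m / 0.4 = -0.125.

```bash
python3 -m creep '[{"aperture": 0.015, "d": [0, 0, -0.05]}, {"aperture": 0.015, "d": [0, 0, -0.125]}, {"aperture": 0.015, "d": [0, 0, -0.2]}, {"aperture": 0.015, "d": [0, 0, -0.275]}, {"aperture": 0.015, "d": [0, 0, -0.275]}]'
python3 - <<'E'
from h import *
o=bot.observe();print(o['position'],o['tool_rot'],o['force'],o['grip_width'],o['finger_force'])
out=[]
for n in("scene","side","wrist"):
    p,d=grab_frame(n)
    np.savez(n+"1.npz",p=p,d=d)
    if n=="scene": out.append(cv2.resize(p[20:140,330:490],(400,300)))
    if n=="side": out.append(cv2.resize(p[230:350,180:340],(400,300)))
    if n=="wrist": out.append(cv2.resize(p,(400,250)))
w=np.zeros((560,800,3),np.uint8);w[:300,:400]=out[0];w[:300,400:]=out[1];w[300:550,:400]=out[2];cv2.imwrite("pics/lift.png",w)
E
```

```text
clock: 3.5
position: [0.5001, 0.342, 0.199]
tool_rot: [3.138, -0.002, 1.717]
force: [-0.3, 0.6, -1.5]
grip_width: 0.0252
finger_force: 59.2
[0.50005008 0.34204327 0.19899134] [ 3.13788544e+00 -1.97204576e-03  1.71653816e+00] [-0.27676005  0.62525175 -1.54215356] 0.02517344395669163 59.153584241867065
```

View pics/lift.png

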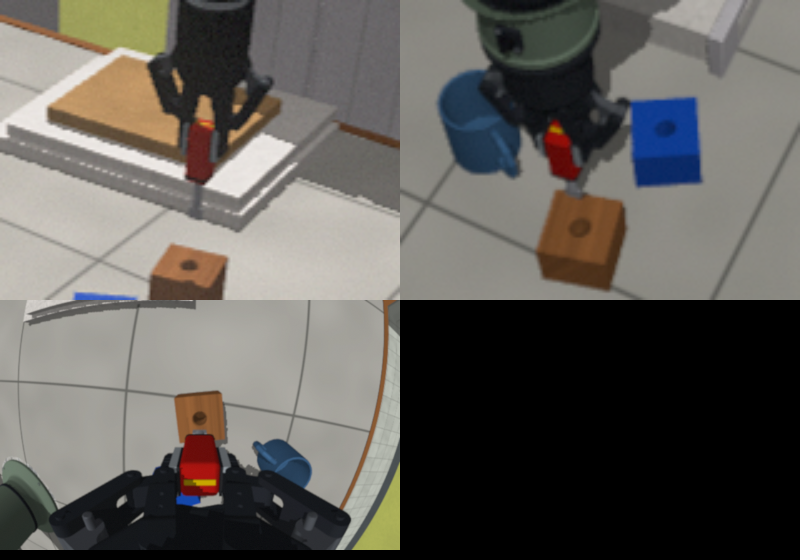

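Held well: the hole in the stand is visible. Next is a zoom on the blade to get its orientation.

```bash
python3 - <<'E'
from h import *
a=np.load("scene1.npz")['p'][85:113,394:422];b=np.load("side1.npz")['p'][295:317,398-0-190+20:398-190+50]
b=np.load("side1.npz")['p'][290:318,236:264]
f=lambda x:cv2.resize(x,(390,390),interpolation=cv2.INTER_CUBIC)
cv2.imwrite("pics/blade.png",np.hstack([f(a),f(b)]))
E
```

```text
(no output)
```

View pics/blade.png

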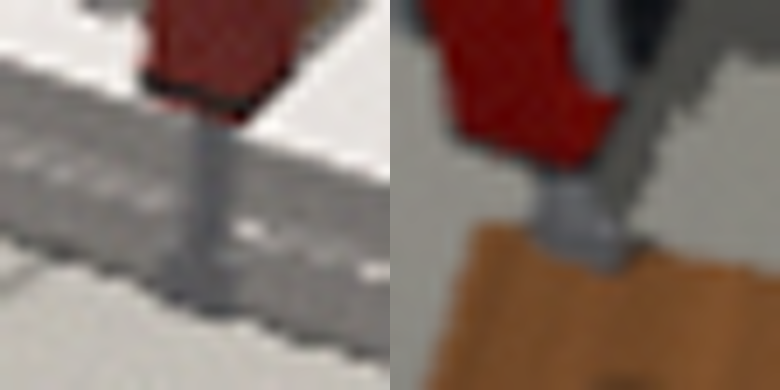

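The scene view shows the blade wide along the stripe direction, so blade x lies along the yellow stripe. The tool yaw to match the slot is therefore about 2.015.

Converted, -0.29 m / 0.4 = -0.725, -0.23 m / 0.4 = -0.575, -0.298 rad / 1.5708 = -0.1897.

```bash
python3 -m creep '[{"aperture": 0.015, "d": [-0.125, -0.01, 0], "rot": [0, 0, -0.0382]}, {"aperture": 0.015, "d": [-0.275, -0.02, 0], "rot": [0, 0, -0.0764]}, {"aperture": 0.015, "d": [-0.425, -0.03, 0], "rot": [0, 0, -0.1146]}, {"aperture": 0.015, "d": [-0.575, -0.0425, 0], "rot": [0, 0, -0.1528]}, {"aperture": 0.015, "d": [-0.725, -0.0525, 0], "rot": [0, 0, -0.1897]}]'
python3 - <<'E'
from h import *
o=bot.observe();R=Ro.from_euler('xyz',o['tool_rot']).as_matrix();print(o['position'],o['tool_rot'],R.T@(np.array([.5286,-.0553,.15])-o['position']))
E
```

```text
clock: 4.28
position: [0.52, 0.0495, 0.1956]
tool_rot: [-3.141, -0.0, 2.017]
force: [1.0, -0.8, -1.5]
grip_width: 0.0252
finger_force: 59.2
[0.51999305 0.0495102  0.19560402] [-3.14050175e+00 -3.34201580e-04  2.01692492e+00] [-0.09828076 -0.03740885  0.04561202]
```

Converted, -0.095 m / 0.4 = -0.2375, -0.05 m / 0.4 = -0.125.

```bash
python3 -m creep '[{"aperture": 0.015, "d": [-0.125, -0.0475, 0]}, {"aperture": 0.015, "d": [-0.2375, -0.09, 0.05]}, {"aperture": 0.015, "d": [-0.2375, -0.09, 0.1]}, {"aperture": 0.015, "d": [-0.2375, -0.09, 0.1]}]'
python3 - <<'E'
from h import *
o=bot.observe();R=Ro.from_euler('xyz',o['tool_rot']).as_matrix();print(o['position'],o['tool_rot'],o['qpos'],o['moment'],R.T@(np.array([.5286,-.0553,.1])-o['position']))
out=[]
for n in("scene","side","wrist"):
    p,d=grab_frame(n);np.savez(n+"2.npz",p=p,d=d,**calibration(n))
    if n=="scene": out.append(cv2.resize(p[150:240,270:390],(400,300),interpolation=2))
    if n=="side": out.append(cv2.resize(p[160:250,250:370],(400,300),interpolation=2))
    if n=="wrist": out.append(cv2.resize(p,(400,250)));out.append(cv2.resize(p[100:280,200:440],(400,300)))
w=np.zeros((600,800,3),np.uint8);w[:300,:400]=out[0];w[:300,400:]=out[1];w[300:550,:400]=out[2];w[300:,400:]=out[3];cv2.imwrite("pics/above.png",w)
E
```

```text
clock: 4.78
position: [0.5276, -0.0499, 0.1547]
tool_rot: [-3.139, -0.002, 2.014]
force: [0.2, 0.1, -1.6]
grip_width: 0.0254
finger_force: 59.2
[ 0.52764158 -0.04990665  0.15466394] [-3.13855593e+00 -1.79995639e-03  2.01426798e+00] [ 0.09869868  0.47729938 -0.15468371  1.91423184  0.10213199  0.76106318
  0.33022211] [ 0.01312276 -0.00941792 -0.01637969] [-0.00538126 -0.00128248  0.05465849]
```

View pics/above.png

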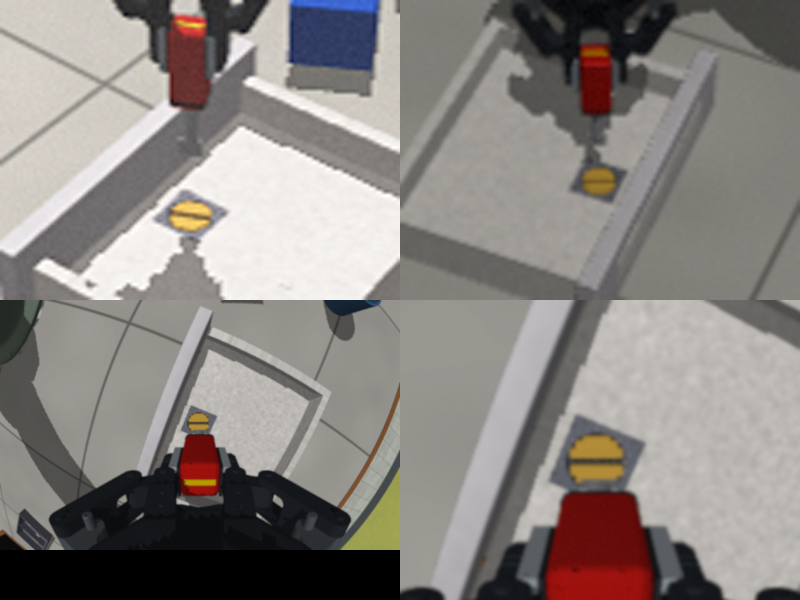

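The wrist view shows the cam at about (318,193) in the full frame, with its slot parallel to the blade (horizontal). Next: refine the cam centre and slot angle from this frame.

```bash
python3 - <<'E'
from h import *
Z=np.load("wrist2.npz");p=Z['p'];c={k:Z[k] for k in('vfov','cx','cy','eye','attitude')}
br=mask(p,(15,90,60),(35,255,255));br[:150]=0;br[215:]=0;br[:,:280]=0;br[:,360:]=0
v,u=np.nonzero(br)
cn=max(cv2.findContours(cv2.morphologyEx(br,cv2.MORPH_CLOSE,np.ones((7,7))),0,1)[0],key=cv2.contourArea)[:,0]
X=plane(c,cn[:,0],cn[:,1],.022,True)[:,:2]*1000
e=cv2.fitEllipse(X.astype(np.float32));print(e, cn.min(0),cn.max(0))
ce=np.array(e[0]);v,u=np.mgrid[150:215,280:360];P=plane(c,u,v,.022,True)[...,:2]*1000
g=cv2.cvtColor(p,cv2.COLOR_BGR2HSV)[150:215,280:360,2].astype(float)
ins=np.hypot(*(P-ce).transpose(2,0,1))<12
md=np.median(g[ins]);w=np.clip(md*.85-g,0,None)*ins;Q=P[ins];w=w[ins]
m=(Q*w[:,None]).sum(0)/w.sum();A=(Q-m).T@((Q-m)*w[:,None]);ev=np.linalg.eigh(A);d=ev[1][:,1];d*=np.sign(d[0]);print("slot",m,np.arctan2(d[1],d[0]),ev[0]/w.sum())
o=bot.observe();R=Ro.from_euler('xyz',o['tool_rot']).as_matrix();print(o['position'],o['tool_rot'],R.T@(np.append(m/1000,.1)-o['position']),R.T@(np.append(ce/1000,.1)-o['position']))
E
```

```text
((528.3504028320312, -54.3082275390625), (27.399105072021484, 32.23604202270508), 121.96057891845703) [301 181] [333 209]
slot [529.02632921 -55.58763627] 0.44569691799431366 [ 1.79448135 45.70062834]
[ 0.52902889 -0.04903578  0.15673437] [ 3.14126491e+00 -9.75954659e-05  2.01589363e+00] [-0.00591793 -0.00284178  0.05673286] [-0.00447216 -0.002901    0.05673299]
```

Converted, 0.05 m / 0.4 = 0.125, -0.0053 m / 0.4 = -0.0133.

```bash
python3 -m creep '[{"aperture": 0.015, "d": [-0.0133, -0.0075, 0.05]}, {"aperture": 0.015, "d": [-0.0133, -0.0075, 0.125]}, {"aperture": 0.015, "d": [-0.0133, -0.0075, 0.125]}, {"aperture": 0.015, "d": [-0.0133, -0.0075, 0.125]}]'
python3 - <<'E'
from h import *
o=bot.observe();R=Ro.from_euler('xyz',o['tool_rot']).as_matrix();print(o['position'],o['tool_rot'],o['force'],o['moment'],R.T@(np.array([.5288,-.0555,.0937])-o['position']))
E
```

```text
clock: 5.42
position: [0.529, -0.0555, 0.1075]
tool_rot: [3.141, 0.0, 2.015]
force: [-0.0, 0.1, -1.6]
grip_width: 0.0253
finger_force: 59.2
[ 0.52900688 -0.05545763  0.1075203 ] [3.14052030e+00 4.85038691e-04 2.01531691e+00] [-0.00893308  0.09760169 -1.55702096] [-0.00951104 -0.04974903  0.04455076] [ 5.74135687e-05 -2.19816551e-04  1.38200510e-02]
```

Converted, 0.009 m / 0.4 = 0.0225, 0.0005 m / 0.4 = 0.0013.

```bash
python3 -m creep '[{"aperture": 0.015, "d": [0.0013, 0, 0.015]}, {"aperture": 0.015, "d": [0.0013, 0, 0.0225]}, {"aperture": 0.015, "d": [0.0013, 0, 0.0225]}]'
python3 -m creep '[{"aperture": 0.015, "d": [0, 0, 0.0025]}, {"aperture": 0.015, "d": [0, 0, 0.005]}, {"aperture": 0.015, "d": [0, 0, 0.005]}]'
python3 -m creep '[{"aperture": 0.015, "d": [0, 0, 0.0025]}, {"aperture": 0.015, "d": [0, 0, 0.005]}, {"aperture": 0.015, "d": [0, 0, 0.005]}]'
python3 -c "
from h import *
o=bot.observe();print(o['position'],o['tool_rot'],o['force'],o['moment'])"
```

```text
clock: 5.8
position: [0.5281, -0.0554, 0.0972]
tool_rot: [-3.141, -0.0, 2.015]
force: [0.0, -1.0, -1.7]
grip_width: 0.0256
finger_force: 59.2
clock: 6.18
position: [0.5281, -0.0554, 0.0952]
tool_rot: [-3.141, -0.0, 2.015]
force: [0.4, -0.6, -1.4]
grip_width: 0.0255
finger_force: 59.2
clock: 6.55
position: [0.5282, -0.0554, 0.0933]
tool_rot: [3.142, -0.0, 2.015]
force: [-0.4, 0.0, -1.4]
grip_width: 0.0254
finger_force: 59.3
[ 0.5281982  -0.05540052  0.09325547] [ 3.14158116e+00 -4.85164359e-06  2.01474830e+00] [-0.38282086  0.0040969  -1.38991851] [-0.07243004  0.00480414 -0.0047148 ]
```

No force 6 mm below the cam top, so the blade has entered the slot. Now feeling for the floor.

Converted, 0.001 m / 0.4 = 0.0025.

```bash
for i in 1 2; do python3 -m creep '[{"aperture": 0.015, "d": [0, 0, 0.0025]}, {"aperture": 0.015, "d": [0, 0, 0.0025]}]'|sed -n '2p;4p'; python3 -c "
from h import *
o=bot.observe();print(o['position'],o['force'],o['moment'])";done
```

```text
position: [0.5282, -0.0554, 0.0923]
force: [-0.3, -0.5, 0.5]
[ 0.528201   -0.05541344  0.09228611] [-0.28013274 -0.50233467  0.53505424] [ 0.04604644  0.07728646 -0.01093117]
position: [0.5282, -0.0554, 0.0913]
force: [-1.3, -0.6, 1.5]
[ 0.52821132 -0.0554243   0.09130388] [-1.26166368 -0.56092384  1.54265621] [-0.01100327  0.0849795  -0.0427818 ]
```

Converted, 0.2 rad / 1.5708 = 0.1273.

```bash
cat > s.py <<'E'
from h import *
o=bot.observe();print(round(o['clock'],2),o['position'].round(4),'yaw',o['tool_rot'][2].round(3),'F',o['force'].round(1),'M',o['moment'].round(3),'q7',o['qpos'][6].round(2),'eff7',o['joint_efforts'][6].round(3))
E
python3 -m creep '[{"aperture": 0.015, "rot": [0, 0, 0.0637]}, {"aperture": 0.015, "rot": [0, 0, 0.1273]}, {"aperture": 0.015, "rot": [0, 0, 0.1273]}]' 80 >/dev/null; python3 s.py
python3 -m creep '[{"aperture": 0.015, "rot": [0, 0, 0.0637]}, {"aperture": 0.015, "rot": [0, 0, 0.1273]}, {"aperture": 0.015, "rot": [0, 0, 0.1273]}]'>/dev/null; python3 s.py
```

```text
7.42 [ 0.5283 -0.0554  0.0914] yaw 1.815 F [-0.5 -1.   2.1] M [-0.264  0.042  0.077] q7 0.16 eff7 -1.475
7.8 [ 0.5282 -0.0553  0.0913] yaw 1.618 F [-0.   0.2  2.1] M [0.012 0.153 0.01 ] q7 0.01 eff7 -1.441
```

Converted, 0.1 rad / 1.5708 = 0.0637.

```bash
python3 -m creep '[{"aperture": 0.015, "rot": [0, 0, 0.0637]}, {"aperture": 0.015, "rot": [0, 0, 0.0637]}]' >/dev/null; python3 s.py
python3 -m creep '[{"aperture": 0.015, "rot": [0, 0, 0.0637]}, {"aperture": 0.015, "rot": [0, 0, 0.0637]}]' >/dev/null; python3 s.py
python3 -m creep '[{"aperture": 0.015, "rot": [0, 0, 0.0382]}, {"aperture": 0.015, "rot": [0, 0, 0.0382]}]' >/dev/null; python3 s.py
python3 -m creep '[{"aperture": 0.015, "rot": [0, 0, 0.0382]}, {"aperture": 0.015, "rot": [0, 0, 0.0382]}]' >/dev/null; python3 s.py
python3 -m creep '[{"aperture": 0.015}]' >/dev/null; python3 s.py
```

```text
8.05 [ 0.5282 -0.0552  0.0913] yaw 1.519 F [-0.3  0.4  1.7] M [ 0.314  0.098 -0.001] q7 -0.06 eff7 -1.355
8.3 [ 0.5282 -0.0552  0.0913] yaw 1.419 F [-0.3  0.5  2.5] M [ 0.459  0.077 -0.008] q7 -0.14 eff7 -1.345
8.55 [ 0.5281 -0.0552  0.0913] yaw 1.359 F [-0.8  3.1  2. ] M [0.644 0.144 0.044] q7 -0.18 eff7 -0.799
8.8 [ 0.5282 -0.0552  0.0913] yaw 1.299 F [-0.5  3.4  2.6] M [0.878 0.124 0.027] q7 -0.23 eff7 -0.804
8.93 [ 0.5281 -0.0552  0.0913] yaw 1.298 F [-0.2  3.5  1.1] M [0.991 0.11  0.005] q7 -0.23 eff7 -0.006
```

Converted, 0.0007 m / 0.4 = 0.0018, -0.0002 m / 0.4 = -0.0005.

```bash
python3 -m creep '[{"aperture": 0.015, "d": [0.0018, -0.0005, 0]}, {"aperture": 0.015, "d": [0.0018, -0.0005, 0]}]' >/dev/null; python3 s.py
python3 -m creep '[{"aperture": 0.015, "rot": [0, 0, 0.0382]}, {"aperture": 0.015, "rot": [0, 0, 0.0382]}]' >/dev/null; python3 s.py
python3 -m creep '[{"aperture": 0.015, "rot": [0, 0, 0.0382]}, {"aperture": 0.015, "rot": [0, 0, 0.0382]}]' >/dev/null; python3 s.py
python3 -m creep '[{"aperture": 0.015}]' >/dev/null; python3 s.py
```

```text
9.18 [ 0.5282 -0.0549  0.0913] yaw 1.295 F [-0.7  0.8  1.5] M [0.25  0.024 0.014] q7 -0.23 eff7 -0.019
9.43 [ 0.5282 -0.0548  0.0913] yaw 1.235 F [-0.2  1.6  1.6] M [0.133 0.023 0.012] q7 -0.28 eff7 -0.835
9.68 [ 0.5282 -0.0548  0.0913] yaw 1.176 F [0.1 1.2 1.7] M [ 0.186  0.004 -0.039] q7 -0.32 eff7 -0.824
9.8 [ 0.5282 -0.0547  0.0913] yaw 1.177 F [-0.6 -0.2  1.8] M [0.189 0.061 0.068] q7 -0.32 eff7 -0.04
```

Converted, 0.08 rad / 1.5708 = 0.0509.

```bash
for k in 1; do :; done
python3 -m creep '[{"aperture": 0.015, "rot": [0, 0, 0.0509]}, {"aperture": 0.015, "rot": [0, 0, 0.0509]}]' >/dev/null; python3 s.py
python3 -m creep '[{"aperture": 0.015, "rot": [0, 0, 0.0509]}, {"aperture": 0.015, "rot": [0, 0, 0.0509]}]' >/dev/null; python3 s.py
python3 -m creep '[{"aperture": 0.015, "rot": [0, 0, 0.0509]}, {"aperture": 0.015, "rot": [0, 0, 0.0509]}]' >/dev/null; python3 s.py
python3 -m creep '[{"aperture": 0.015}]' >/dev/null; python3 s.py
python3 - <<'E'
from h import *
Z=np.load("scene0.npz");d0=Z['d']
for n in("scene","side"):
    c=calibration(n);p,d=grab_frame(n);np.savez(n+"3.npz",p=p,d=d)
    for D in(np.load(n+"0.npz")['d'],d):
        P=cloud(c,D);s=(P[...,2]>.066)&(P[...,2]<.08)&(P[...,0]>.45)&(P[...,0]<.51)&(P[...,1]>-.21)&(P[...,1]<.1)
        q=P[s];print(n,len(q),(q[:,0]-.049*-(q[:,1]+.055)).mean().round(4))
    r=np.load(n+"0.npz")['p']; print(np.abs(r.astype(int)-p).sum(2)[190:260].sum())
E
```

```text
10.05 [ 0.5282 -0.0546  0.0913] yaw 1.096 F [-0.5  0.1  1.3] M [ 0.24  -0.025  0.017] q7 -0.38 eff7 -1.092
10.3 [ 0.5282 -0.0546  0.0913] yaw 1.017 F [0.7 1.9 2.6] M [ 0.354 -0.107  0.029] q7 -0.44 eff7 -1.08
10.55 [ 0.5282 -0.0546  0.0913] yaw 0.938 F [0.  1.6 2.5] M [ 0.518 -0.107 -0.002] q7 -0.5 eff7 -1.072
10.68 [ 0.5282 -0.0546  0.0913] yaw 0.938 F [0.9 2.5 2.6] M [ 0.571 -0.117  0.002] q7 -0.5 eff7 -0.027
scene 716 0.4817
scene 552 0.4815
925264
side 504 0.4782
side 504 0.4783
462400
```

```bash
python3 - <<'E'
from h import *
o=bot.observe();c=calibration("wrist");p,d=grab_frame("wrist");np.savez("wr3.npz",p=p,d=d,**c)
# rectify a top-down crop of the cam plane, 0.2 mm/px, tool-aligned in world axes
g=np.linspace(-.03,.03,240);X,Y=np.meshgrid(g+.5288,-g-.0555)
W=np.stack([X,Y,0*X+.022],-1)-c['eye'];L=W@Ro.from_euler('xyz',c['attitude']).as_matrix();f=200/np.tan(np.radians(c['vfov']/2))
th=np.arctan2(np.hypot(L[...,0],L[...,1]),L[...,2]);ph=np.arctan2(L[...,1],L[...,0])
im=cv2.remap(p,(c['cx']+f*th*np.cos(ph)).astype(np.float32),(c['cy']+f*th*np.sin(ph)).astype(np.float32),1)
z=lambda i:cv2.resize(i,(480,480))
cv2.imwrite("pics/camtop.png",np.hstack([z(im),cv2.resize(p[100:300,260:380],(288,480))]))
E
```

View pics/camtop.png

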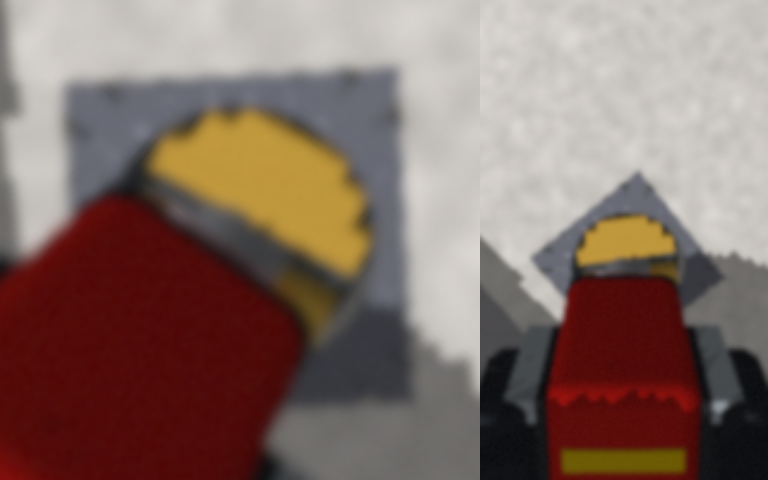

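The picture shows the cam's slot at about -27° in the world, so the cam is turning with the blade, minus the play. The front isn't drawn in yet, so I carry on.

The rows are not in the units I measure in: shifts go in shares of 0.4 m and turns go in shares of pi/2 rad. I convert before sending: 0.0003 m / 0.4 = 0.0008, 0.08 rad / 1.5708 = 0.0509.

```bash

python3 -m creep '[{"aperture": 0.015, "d": [0.0008, 0, 0], "rot": [0, 0, 0.0509]}, {"aperture": 0.015, "d": [0.0008, 0, 0], "rot": [0, 0, 0.0509]}]' >/dev/null; python3 s.py
python3 -m creep '[{"aperture": 0.015, "rot": [0, 0, 0.0509]}, {"aperture": 0.015, "rot": [0, 0, 0.0509]}]' >/dev/null; python3 s.py
python3 -m creep '[{"aperture": 0.015, "rot": [0, 0, 0.0509]}, {"aperture": 0.015, "rot": [0, 0, 0.0509]}]' >/dev/null; python3 s.py
python3 -m creep '[{"aperture": 0.015}]' >/dev/null; python3 s.py
```

```text
11.07 [ 0.5283 -0.0544  0.0913] yaw 0.856 F [0.7 1.5 2.5] M [ 0.449 -0.073 -0.004] q7 -0.56 eff7 -1.098
11.32 [ 0.5283 -0.0544  0.0913] yaw 0.777 F [0.  2.1 1.7] M [ 0.586 -0.094  0.032] q7 -0.62 eff7 -1.078
11.57 [ 0.5284 -0.0543  0.0913] yaw 0.698 F [0.6 2.1 2.8] M [ 0.707 -0.246  0.025] q7 -0.68 eff7 -1.083
11.7 [ 0.5284 -0.0544  0.0913] yaw 0.698 F [1.2 2.9 2. ] M [ 0.727 -0.18   0.042] q7 -0.68 eff7 -0.044
```

Converted, 0.0005 m / 0.4 = 0.0013, -0.0003 m / 0.4 = -0.0008, 0.08 rad / 1.5708 = 0.0509.

```bash

python3 -m creep '[{"aperture": 0.015, "d": [0.0013, -0.0008, 0], "rot": [0, 0, 0.0509]}, {"aperture": 0.015, "d": [0.0013, -0.0008, 0], "rot": [0, 0, 0.0509]}]' >/dev/null; python3 s.py
python3 -m creep '[{"aperture": 0.015, "rot": [0, 0, 0.0509]}, {"aperture": 0.015, "rot": [0, 0, 0.0509]}]' >/dev/null; python3 s.py
python3 -m creep '[{"aperture": 0.015, "rot": [0, 0, 0.0509]}, {"aperture": 0.015, "rot": [0, 0, 0.0509]}]' >/dev/null; python3 s.py
python3 -m creep '[{"aperture": 0.015}]' >/dev/null; python3 s.py
```

```text
11.95 [ 0.5285 -0.0541  0.0913] yaw 0.617 F [0.4 1.2 1.8] M [ 0.106 -0.076  0.057] q7 -0.74 eff7 -1.155
12.2 [ 0.5285 -0.054   0.0913] yaw 0.538 F [ 0.6 -0.5  2.3] M [-0.034 -0.08   0.117] q7 -0.8 eff7 -1.16
12.45 [ 0.5286 -0.054   0.0913] yaw 0.458 F [0.1 0.4 1.9] M [-0.067 -0.129  0.086] q7 -0.86 eff7 -1.157
12.57 [ 0.5285 -0.054   0.0913] yaw 0.458 F [ 0.5 -0.3  2.5] M [-0.034 -0.079  0.111] q7 -0.86 eff7 -0.124
```

The torque is now building (~0.11 N m), so smaller steps.

Converted, 0.06 rad / 1.5708 = 0.0382.

```bash

python3 -m creep '[{"aperture": 0.015, "rot": [0, 0, 0.0382]}, {"aperture": 0.015, "rot": [0, 0, 0.0382]}, {"aperture": 0.015, "rot": [0, 0, 0.0382]}]' >/dev/null; python3 s.py
python3 -m creep '[{"aperture": 0.015, "rot": [0, 0, 0.0382]}, {"aperture": 0.015, "rot": [0, 0, 0.0382]}, {"aperture": 0.015, "rot": [0, 0, 0.0382]}]' >/dev/null; python3 s.py
python3 -m creep '[{"aperture": 0.015, "rot": [0, 0, 0.0382]}, {"aperture": 0.015, "rot": [0, 0, 0.0382]}, {"aperture": 0.015, "rot": [0, 0, 0.0382]}]' >/dev/null; python3 s.py
```

```text
12.95 [ 0.5286 -0.0539  0.0913] yaw 0.397 F [ 0.7 -0.3  1.6] M [-0.138 -0.213  0.155] q7 -0.9 eff7 -0.138
13.32 [ 0.5286 -0.0539  0.0913] yaw 0.337 F [2.3 0.  1.8] M [-0.201 -0.316  0.196] q7 -0.95 eff7 -0.167
13.7 [ 0.5286 -0.0539  0.0913] yaw 0.277 F [ 0.7 -1.2  3. ] M [-0.117 -0.481  0.118] q7 -0.99 eff7 -0.151
```

Converted, 0.05 rad / 1.5708 = 0.0318.

```bash

python3 -m creep '[{"aperture": 0.015, "rot": [0, 0, 0.0318]}, {"aperture": 0.015, "rot": [0, 0, 0.0318]}, {"aperture": 0.015, "rot": [0, 0, 0.0318]}]' >/dev/null; python3 s.py
python3 -m creep '[{"aperture": 0.015, "rot": [0, 0, 0.0318]}, {"aperture": 0.015, "rot": [0, 0, 0.0318]}, {"aperture": 0.015, "rot": [0, 0, 0.0318]}]' >/dev/null; python3 s.py
python3 - <<'E'
from h import *
for n in("scene","side"):
    c=calibration(n);p,d=grab_frame(n);np.savez(n+"4.npz",p=p,d=d)
    for D in(np.load(n+"0.npz")['d'],np.load(n+"3.npz")['d'],d):
        P=cloud(c,D);s=(P[...,2]>.066)&(P[...,2]<.08)&(P[...,0]>.45)&(P[...,0]<.51)&(P[...,1]>-.21)&(P[...,1]<.1)
        q=P[s];print(n,len(q),(q[:,0]-.049*-(q[:,1]+.055)).mean().round(4))
E
```

```text
14.07 [ 0.5286 -0.0539  0.0913] yaw 0.225 F [ 2.6 -0.1  3.5] M [-0.103 -0.63   0.135] q7 -1.03 eff7 -0.18
14.45 [ 0.5287 -0.0539  0.0913] yaw 0.175 F [ 3.2 -0.6  3.3] M [ 0.008 -0.77   0.131] q7 -1.07 eff7 -0.207
scene 716 0.4817
scene 552 0.4815
scene 505 0.4834
side 504 0.4782
side 504 0.4783
side 505 0.4796
```

The front has come in about 1.5 mm of 3.

Converted, 0.0006 m / 0.4 = 0.0015, 0.04 rad / 1.5708 = 0.0255.

```bash

python3 -m creep '[{"aperture": 0.015, "d": [0.0015, 0, 0], "rot": [0, 0, 0.0255]}, {"aperture": 0.015, "d": [0.0015, 0, 0], "rot": [0, 0, 0.0382]}, {"aperture": 0.015, "d": [0.0015, 0, 0], "rot": [0, 0, 0.0382]}]' >/dev/null; python3 s.py
python3 -m creep '[{"aperture": 0.015, "rot": [0, 0, 0.0382]}, {"aperture": 0.015, "rot": [0, 0, 0.0382]}, {"aperture": 0.015, "rot": [0, 0, 0.0382]}]' >/dev/null; python3 s.py
python3 -m creep '[{"aperture": 0.015, "rot": [0, 0, 0.0318]}, {"aperture": 0.015, "rot": [0, 0, 0.0318]}, {"aperture": 0.015, "rot": [0, 0, 0.0318]}]' >/dev/null; python3 s.py
```

```text
14.93 [ 0.529  -0.0537  0.0912] yaw 0.114 F [ 0.6 -1.1  2.9] M [-0.12  -0.175  0.2  ] q7 -1.11 eff7 -0.461
15.3 [ 0.529  -0.0538  0.0912] yaw 0.056 F [0.4 0.3 2.2] M [-0.026 -0.157  0.125] q7 -1.16 eff7 -0.17
15.68 [ 0.5291 -0.0538  0.0913] yaw 0.005 F [ 0.3 -0.4  2.4] M [-0.044 -0.1    0.131] q7 -1.2 eff7 -0.19
```

Converted, 0.04 rad / 1.5708 = 0.0255.

```bash

python3 -m creep '[{"aperture": 0.015, "rot": [0, 0, 0.0255]}, {"aperture": 0.015, "rot": [0, 0, 0.0255]}, {"aperture": 0.015, "rot": [0, 0, 0.0255]}]' >/dev/null; python3 s.py
python3 -m creep '[{"aperture": 0.015, "rot": [0, 0, 0.0255]}, {"aperture": 0.015, "rot": [0, 0, 0.0255]}, {"aperture": 0.015, "rot": [0, 0, 0.0255]}]' >/dev/null; python3 s.py
python3 - <<'E'
from h import *
for n in("scene","side"):
    c=calibration(n);p,d=grab_frame(n);np.savez(n+"5.npz",p=p,d=d)
    P=cloud(c,d);s=(P[...,2]>.066)&(P[...,2]<.08)&(P[...,0]>.45)&(P[...,0]<.51)&(P[...,1]>-.21)&(P[...,1]<.1)
    q=P[s];print(n,len(q),(q[:,0]-.049*-(q[:,1]+.055)).mean().round(4))
E
```

```text
16.05 [ 0.5291 -0.0537  0.0913] yaw -0.035 F [ 1.  -0.6  3.3] M [ 0.046 -0.127  0.143] q7 -1.22 eff7 -0.179
16.43 [ 0.5292 -0.0538  0.0913] yaw -0.075 F [ 0.4 -0.2  2.1] M [-0.043 -0.203  0.158] q7 -1.25 eff7 -0.215
scene 451 0.484
side 494 0.4808
```

Converted, 0.04 rad / 1.5708 = 0.0255.

```bash

python3 -m creep '[{"aperture": 0.015, "rot": [0, 0, 0.0255]}, {"aperture": 0.015, "rot": [0, 0, 0.0255]}, {"aperture": 0.015, "rot": [0, 0, 0.0255]}]' >/dev/null; python3 s.py
python3 -m creep '[{"aperture": 0.015, "rot": [0, 0, 0.0255]}, {"aperture": 0.015, "rot": [0, 0, 0.0255]}, {"aperture": 0.015, "rot": [0, 0, 0.0255]}]' >/dev/null; python3 s.py
python3 -m creep '[{"aperture": 0.015}]' >/dev/null; python3 s.py
```

```text
16.9 [ 0.5292 -0.0537  0.0913] yaw -0.115 F [1.3 0.1 2.5] M [ 0.048 -0.269  0.137] q7 -1.28 eff7 -0.192
17.27 [ 0.5292 -0.0537  0.0913] yaw -0.155 F [-0.6  0.5  3.3] M [ 0.129 -0.415  0.206] q7 -1.31 eff7 -0.182
17.4 [ 0.5292 -0.0538  0.0913] yaw -0.155 F [0.8 0.5 3.4] M [ 0.19  -0.422  0.15 ] q7 -1.31 eff7 -0.126
```

Converted, 0.04 rad / 1.5708 = 0.0255.

```bash

python3 -m creep '[{"aperture": 0.015, "rot": [0, 0, 0.0255]}, {"aperture": 0.015, "rot": [0, 0, 0.0255]}, {"aperture": 0.015, "rot": [0, 0, 0.0255]}]' >/dev/null; python3 s.py
python3 -m creep '[{"aperture": 0.015, "rot": [0, 0, 0.0191]}, {"aperture": 0.015, "rot": [0, 0, 0.0191]}, {"aperture": 0.015, "rot": [0, 0, 0.0191]}]' >/dev/null; python3 s.py
python3 -m creep '[{"aperture": 0.015}]' >/dev/null; python3 s.py
```

```text
17.77 [ 0.5292 -0.0538  0.0913] yaw -0.195 F [2.3 0.6 1.9] M [ 0.077 -0.486  0.135] q7 -1.34 eff7 -0.216
18.15 [ 0.5292 -0.0537  0.0913] yaw -0.225 F [1.7 0.7 2.8] M [ 0.124 -0.63   0.175] q7 -1.37 eff7 -0.207
18.27 [ 0.5292 -0.0538  0.0913] yaw -0.225 F [1.9 1.4 3.1] M [ 0.16  -0.661  0.18 ] q7 -1.37 eff7 -0.165
```

Converted, 0.0004 m / 0.4 = 0.001, 0.03 rad / 1.5708 = 0.0191.

```bash

python3 -m creep '[{"aperture": 0.015, "d": [0.001, 0, 0], "rot": [0, 0, 0.0191]}, {"aperture": 0.015, "d": [0.001, 0, 0], "rot": [0, 0, 0.0191]}, {"aperture": 0.015, "d": [0.001, 0, 0], "rot": [0, 0, 0.0191]}]' >/dev/null; python3 s.py
python3 -m creep '[{"aperture": 0.015, "rot": [0, 0, 0.0191]}, {"aperture": 0.015, "rot": [0, 0, 0.0191]}, {"aperture": 0.015, "rot": [0, 0, 0.0191]}]' >/dev/null; python3 s.py
python3 -m creep '[{"aperture": 0.015}]' >/dev/null; python3 s.py
python3 - <<'E'
from h import *
for n in("scene","side"):
    c=calibration(n);p,d=grab_frame(n);np.savez(n+"6.npz",p=p,d=d)
    P=cloud(c,d);s=(P[...,2]>.066)&(P[...,2]<.08)&(P[...,0]>.45)&(P[...,0]<.51)&(P[...,1]>-.21)&(P[...,1]<.1)
    q=P[s];print(n,len(q),(q[:,0]-.049*-(q[:,1]+.055)).mean().round(4))
E
```

```text
18.65 [ 0.5294 -0.0539  0.0913] yaw -0.255 F [0.3 0.2 3.4] M [ 0.137 -0.185  0.195] q7 -1.39 eff7 -0.249
19.02 [ 0.5294 -0.0539  0.0912] yaw -0.285 F [1.  0.  3.2] M [0.103 0.012 0.247] q7 -1.41 eff7 -0.237
19.15 [ 0.5294 -0.0539  0.0912] yaw -0.285 F [-0.4  0.8  2.6] M [ 0.203 -0.047  0.167] q7 -1.41 eff7 -0.195
scene 448 0.4844
side 505 0.4812
```

Converted, 0.03 rad / 1.5708 = 0.0191.

```bash

python3 -m creep '[{"aperture": 0.015, "rot": [0, 0, 0.0191]}, {"aperture": 0.015, "rot": [0, 0, 0.0191]}]' >/dev/null; python3 s.py
python3 -m creep '[{"aperture": 0.015}]' >/dev/null; python3 s.py
python3 -m creep '[{"aperture": 0.015, "rot": [0, 0, 0.0191]}, {"aperture": 0.015, "rot": [0, 0, 0.0191]}]' >/dev/null; python3 s.py
python3 -m creep '[{"aperture": 0.015}]' >/dev/null; python3 s.py
python3 -m creep '[{"aperture": 0.015}]' >/dev/null; python3 s.py
```

```text
19.5 [ 0.5295 -0.0539  0.0913] yaw -0.316 F [0.9 0.5 3. ] M [0.048 0.063 0.23 ] q7 -1.43 eff7 -0.633
19.62 [ 0.5295 -0.0539  0.0913] yaw -0.315 F [-0.4  1.2  2.7] M [0.113 0.06  0.234] q7 -1.43 eff7 -0.282
19.88 [ 0.5295 -0.0539  0.0913] yaw -0.346 F [-0.  -0.4  2.7] M [-0.055  0.037  0.307] q7 -1.46 eff7 -0.679
20.0 [ 0.5295 -0.0539  0.0913] yaw -0.345 F [-1.2 -0.3  2.1] M [-0.101  0.074  0.282] q7 -1.45 eff7 -0.328
20.12 [ 0.5295 -0.0539  0.0913] yaw -0.345 F [-0.3 -0.3  2.3] M [-0.008  0.099  0.301] q7 -1.45 eff7 -0.287
```

Torque has climbed steeply to ~0.29 N m, past 0.22, so it's tight and I stop. Next I check the front, then back the rotation off a little to unload and lift out.

Converted, -0.09 rad / 1.5708 = -0.0573.

```bash
python3 - <<'E'
from h import *
for n in("scene","side"):
    c=calibration(n);p,d=grab_frame(n);np.savez(n+"7.npz",p=p,d=d)
    P=cloud(c,d);s=(P[...,2]>.066)&(P[...,2]<.08)&(P[...,0]>.45)&(P[...,0]<.51)&(P[...,1]>-.21)&(P[...,1]<.1)
    q=P[s];print(n,len(q),(q[:,0]-.049*-(q[:,1]+.055)).mean().round(4))
E
python3 -m creep '[{"aperture": 0.015, "rot": [0, 0, -0.0573]}, {"aperture": 0.015, "rot": [0, 0, -0.0573]}]'>/dev/null; python3 s.py
python3 -m creep '[{"aperture": 0.015, "d": [0, 0, -0.01]}, {"aperture": 0.015, "d": [0, 0, -0.03]}, {"aperture": 0.015, "d": [0, 0, -0.1]}, {"aperture": 0.015, "d": [0, 0, -0.225]}, {"aperture": 0.015, "d": [0, 0, -0.275]}]'; python3 s.py
python3 - <<'E'
from h import *
for n in("scene","side"):
    c=calibration(n);p,d=grab_frame(n);np.savez(n+"8.npz",p=p,d=d)
    P=cloud(c,d);s=(P[...,2]>.066)&(P[...,2]<.08)&(P[...,0]>.45)&(P[...,0]<.51)&(P[...,1]>-.21)&(P[...,1]<.1)
    q=P[s];print(n,len(q),(q[:,0]-.049*-(q[:,1]+.055)).mean().round(4))
E
```

```text
scene 448 0.4843
side 504 0.4812
20.48 [ 0.5295 -0.0539  0.0913] yaw -0.256 F [-0.3  0.7  2.5] M [0.114 0.086 0.122] q7 -1.39 eff7 1.083
clock: 21.1
position: [0.5301, -0.0542, 0.2042]
tool_rot: [-3.141, -0.003, -0.257]
force: [0.3, -0.2, -1.4]
grip_width: 0.0249
finger_force: 80.4
21.1 [ 0.5301 -0.0542  0.2042] yaw -0.257 F [ 0.3 -0.2 -1.4] M [-0.024  0.003 -0.018] q7 -1.49 eff7 0.091
scene 679 0.4848
side 505 0.4812
```

The front stays in, about 3 mm from the start, after lifting. Going back to the stand.

Converted, -0.267 m / 0.4 = -0.6675, -0.214 m / 0.4 = -0.535, -0.9 rad / 1.5708 = -0.573.

```bash
python3 -m creep '[{"aperture": 0.015, "d": [-0.0475, -0.1325, 0], "rot": [0, 0, -0.1146]}, {"aperture": 0.015, "d": [-0.095, -0.2675, 0], "rot": [0, 0, -0.2292]}, {"aperture": 0.015, "d": [-0.14, -0.4, 0], "rot": [0, 0, -0.3438]}, {"aperture": 0.015, "d": [-0.1875, -0.535, 0], "rot": [0, 0, -0.4584]}, {"aperture": 0.015, "d": [-0.2325, -0.6675, 0], "rot": [0, 0, -0.573]}]'>/dev/null; python3 s.py; python3 - <<'E'
from h import *
o=bot.observe();R=Ro.from_euler('xyz',o['tool_rot']).as_matrix();print(R.T@(np.array([.4988,.341,.19])-o['position']), 1.7165-o['tool_rot'][2])
E
```

```text
21.82 [0.5061 0.2297 0.2008] yaw 0.65 F [ 0.7  0.3 -1.4] M [-0.067 -0.043  0.006] q7 -1.26 eff7 -1.657
[ 0.06153549 -0.09301949  0.01076622] 1.0664043549911106
```

Converted, -0.09 m / 0.4 = -0.225, -0.06 m / 0.4 = -0.15, -0.9 rad / 1.5708 = -0.573.

```bash
python3 -m creep '[{"aperture": 0.015, "d": [0.05, -0.075, 0], "rot": [0, 0, -0.1146]}, {"aperture": 0.015, "d": [0.1, -0.15, 0], "rot": [0, 0, -0.2292]}, {"aperture": 0.015, "d": [0.15, -0.225, 0], "rot": [0, 0, -0.3438]}, {"aperture": 0.015, "d": [0.15, -0.225, 0], "rot": [0, 0, -0.4584]}, {"aperture": 0.015, "d": [0.15, -0.225, 0], "rot": [0, 0, -0.573]}]'>/dev/null; python3 -m creep '[{"aperture": 0.015, "d": [0, 0, 0.025], "rot": [0, 0, -0.1019]}, {"aperture": 0.015, "d": [0, 0, 0.025], "rot": [0, 0, -0.1019]}]'>/dev/null; python3 s.py; python3 - <<'E'
from h import *
o=bot.observe();R=Ro.from_euler('xyz',o['tool_rot']).as_matrix();print(R.T@(np.array([.4988,.341,.15])-o['position']), 1.7165-o['tool_rot'][2])
c=calibration("wrist");p,d=grab_frame("wrist");np.savez("wr9.npz",p=p,d=d,**c)
g=cv2.cvtColor(p,cv2.COLOR_BGR2HSV); br=mask(p,(7,90,40),(17,230,220));
k,l,s,ct=cv2.connectedComponentsWithStats(br);i=1+np.argmax(s[1:,4]*(abs(ct[1:,0]-320)<80));print(s[i],ct[i])
x,y,w,h=s[i][:4]
v,u=np.mgrid[y:y+h,x:x+w]; P=plane(c,u,v,.06,True)[...,:2]*1000; V=g[y:y+h,x:x+w,2]; H=g[y:y+h,x:x+w,0]
dk=(V<.55*np.median(V[l[y:y+h,x:x+w]==i]))&(H>3)
k2,l2,s2,c2=cv2.connectedComponentsWithStats(dk.astype(np.uint8))
for j in range(1,k2):
    if s2[j,4]>20: print(s2[j],P[l2==j].mean(0),P[l2==j].min(0),P[l2==j].max(0))
for n in("scene","side"):
    q,dd=grab_frame(n);np.savez(n+"9.npz",p=q,d=dd)
    cc=calibration(n); f=200/np.tan(np.radians(cc['vfov']/2)); L=Ro.from_euler('xyz',cc['attitude']).as_matrix().T@(o['position']-[0,0,.0777]-cc['eye']);print(n,"exp tip px",cc['cx']+f*L[0]/L[2],cc['cy']+f*L[1]/L[2])
E
```

```text
22.7 [0.5003 0.3354 0.1901] yaw 1.703 F [-0.3 -0.1 -1.4] M [ 0.     0.006 -0.02 ] q7 -0.52 eff7 2.661
[ 0.00582046 -0.00062954  0.04011922] 0.013293233973292296
[ 277  140   85   85 5598] [320.01018221 179.22775991]
[ 32  38  20  13 134] [495.89559743 341.18027987] [488.89951471 335.42873595] [505.92412406 346.56959706]
[33 73 20  4 45] [502.89325744 312.82243405] [493.68707107 310.67662828] [511.3346768  315.30538062]
scene exp tip px 406.5717725295188 111.2865845800505
side exp tip px 249.91222662452373 306.8681651092328
```

```bash
python3 - <<'E'
from h import *
for n in("scene","side"):
    P=cloud(calibration(n),np.load(n+"9.npz")['d'])
    for lo,hi in((.108,.126),(.126,.158),(.165,.185)):
        s=(abs(P[...,0]-.5)<.025)&(abs(P[...,1]-.336)<.025)&(P[...,2]>lo)&(P[...,2]<hi);q=P[s];print(n,lo,len(q),q.mean(0).round(4) if len(q) else'', np.ptp(q,0).round(3) if len(q) else '')
E
```

```text
scene 0.108 25 [0.4999 0.3343 0.1206] [0.02  0.009 0.011]
scene 0.126 37 [0.5021 0.3311 0.1446] [0.009 0.015 0.031]
scene 0.165 67 [0.505  0.3264 0.1756] [0.025 0.031 0.02 ]
side 0.108 13 [0.4979 0.337  0.1178] [0.015 0.005 0.013]
side 0.126 22 [0.4978 0.3397 0.1356] [0.015 0.01  0.02 ]
side 0.165 47 [0.4946 0.3474 0.1754] [0.026 0.019 0.019]
```

Converted, 0.055 m / 0.4 = 0.1375, 0.0058 m / 0.4 = 0.0145, -0.013 rad / 1.5708 = -0.0083.

```bash
python3 -m creep '[{"aperture": 0.015, "d": [0.0145, -0.0008, 0], "rot": [0, 0, -0.0083]}, {"aperture": 0.015, "d": [0.0145, -0.0008, 0.075], "rot": [0, 0, -0.0083]}, {"aperture": 0.015, "d": [0.0145, -0.0008, 0.1125], "rot": [0, 0, -0.0083]}, {"aperture": 0.015, "d": [0.0145, -0.0008, 0.125], "rot": [0, 0, -0.0083]}, {"aperture": 0.015, "d": [0.0145, -0.0008, 0.1375], "rot": [0, 0, -0.0083]}]'>/dev/null;python3 s.py
python3 -m creep '[{"aperture": 0.015, "d": [0, 0, 0.0075]}, {"aperture": 0.015, "d": [0, 0, 0.015]}, {"aperture": 0.015, "d": [0, 0, 0.0225]}]'>/dev/null;python3 s.py
```

```text
23.48 [0.5    0.3419 0.1366] yaw 1.718 F [ 0.3 -0.4 -0.6] M [0.046 0.001 0.028] q7 -0.52 eff7 -0.017
23.85 [0.4998 0.3417 0.1273] yaw 1.718 F [ 0.2  0.  -2. ] M [0.013 0.018 0.032] q7 -0.52 eff7 -0.004
```

The tip is 10 mm inside the hole with no contact.

Converted, 0.036 m / 0.4 = 0.09, -0.0006 m / 0.4 = -0.0015.

```bash
python3 -m creep '[{"aperture": 0.015, "d": [-0.0015, -0.0013, 0.025]}, {"aperture": 0.015, "d": [-0.0015, -0.0013, 0.05]}, {"aperture": 0.015, "d": [-0.0015, -0.0013, 0.075]}, {"aperture": 0.015, "d": [-0.0015, -0.0013, 0.0875]}, {"aperture": 0.015, "d": [-0.0015, -0.0013, 0.09]}]'>/dev/null;python3 s.py
python3 -m creep '[{"aperture": 0.015, "d": [0, 0, 0.0025]}, {"aperture": 0.015, "d": [0, 0, 0.005]}, {"aperture": 0.015, "d": [0, 0, 0.005]}]'>/dev/null;python3 s.py
```

```text
24.48 [0.4992 0.3409 0.0909] yaw 1.718 F [-0.5 -0.2 -1. ] M [-0.01   0.037  0.004] q7 -0.51 eff7 0.002
24.85 [0.4994 0.3411 0.0894] yaw 1.718 F [-0.7  0.2 -1.2] M [ 0.053  0.056 -0.001] q7 -0.51 eff7 0.0
```

Converted, 0.001 m / 0.4 = 0.0025.

```bash
python3 -m creep '[{"aperture": 0.015, "d": [0, 0, 0.0025]}, {"aperture": 0.015, "d": [0, 0, 0.0025]}]'>/dev/null;python3 s.py
python3 -m creep '[{"aperture": 0.015, "d": [0, 0, 0.0025]}, {"aperture": 0.015, "d": [0, 0, 0.0025]}]'>/dev/null;python3 s.py
```

```text
25.1 [0.4993 0.341  0.0882] yaw 1.718 F [-0.4 -0.4 -1. ] M [-0.017 -0.005 -0.007] q7 -0.51 eff7 0.0
25.35 [0.4994 0.3411 0.0877] yaw 1.718 F [-3.1 -1.1  6.5] M [-0.288  0.486 -0.04 ] q7 -0.51 eff7 0.001
```

It rests on the wood (contact force). Letting go and rising.

```bash
python3 -m creep '[{"aperture": 0.05}, {"aperture": 0.05}, {"aperture": 0.05}, {"aperture": 0.05}]' 20;
python3 -m creep '[{"aperture": 0.06}, {"aperture": 0.06, "d": [0, 0, -0.075]}, {"aperture": 0.06, "d": [0, 0, -0.2]}, {"aperture": 0.06, "d": [0, 0, -0.325]}, {"aperture": 0.06, "d": [-0.075, 0, -0.425]}]'
python3 -m creep '[{"aperture": 0.06, "d": [-0.075, 0, 0]}, {"aperture": 0.06, "d": [-0.075, 0, 0]}]' >/dev/null
python3 - <<'E'
from h import *
c=calibration("wrist");p,d=grab_frame("wrist");np.savez("wr10.npz",p=p,d=d,**c)
al=mask(p,(18,150,120),(35,255,255))
k,l,s,ct=cv2.connectedComponentsWithStats(al)
for i in range(1,k):
    if s[i,4]>40: print(s[i],ct[i],plane(c,*ct[i],.125,True))
for n in("scene","side"):
    cc=calibration(n);p,d=grab_frame(n);P=cloud(cc,d);np.savez(n+"10.npz",p=p,d=d)
    s=(abs(P[...,0]-.499)<.02)&(abs(P[...,1]-.341)<.02)&(P[...,2]>.08);q=P[s];t=q[q[:,2]<.15];print(n,len(t),t[:,2].max() if len(t) else '',np.median(t[t[:,2]>.12],0))
    s=(P[...,2]>.066)&(P[...,2]<.08)&(P[...,0]>.45)&(P[...,0]<.51)&(P[...,1]>-.21)&(P[...,1]<.1)
    q=P[s];print(n,len(q),(q[:,0]-.049*-(q[:,1]+.055)).mean().round(4))
    r=mask(p,(0,200,60),(6,255,255));v,u=np.nonzero(r);print('red',len(u),u.mean(),v.mean())
    for nm,lo,hi in(("brass",(18,100,100),(35,255,255)),("mug",(100,100,40),(111,230,200))):
        k,l,st,ct=cv2.connectedComponentsWithStats(mask(p,lo,hi))
        for i in range(1,k):
            if 60<st[i,4]<1100 and st[i,1]>100: print(n,nm,st[i],ct[i].round(1))
E
```

```text
clock: 25.85
position: [0.4993, 0.341, 0.0873]
tool_rot: [3.142, -0.0, 1.718]
force: [0.3, -0.6, -0.6]
grip_width: 0.0501
finger_force: 0.0
clock: 26.48
position: [0.5032, 0.3129, 0.2592]
tool_rot: [3.141, -0.001, 1.721]
force: [-0.4, -0.9, 0.0]
grip_width: 0.06
finger_force: 0.0
[308 121  23   5 107] [318.47663551 122.89719626] [0.49865128 0.34028991 0.125     ]
scene 195 0.12905013274173027 [0.50057793 0.33557027 0.12600694]
scene 720 0.4847
red 0 nan nan
scene brass [321 210  13   9  85] [326.7 214.2]
scene brass [227 274  27  26 506] [239.7 285.5]
scene mug [429 141  31  17  81] [441.8 150.9]
side 218 0.12775562549478292 [0.49654619 0.34382524 0.12376284]
side 500 0.4813
red 204 250.33333333333334 313.72549019607845
side brass [332 122  15  13 132] [339.8 128.6]
side brass [304 211  11   7  64] [309.2 214. ]
side mug [ 196  258   32   43 1030] [212.  278.4]
side mug [273 269  27  35 627] [285.7 286.3]<stdin>:12: RuntimeWarning: Mean of empty slice.
  ret = ret.dtype.type(ret / rcount)
```

The driver is upright, its top at 0.125 m at the stand's centre. The front is still drawn in, and the bystanders haven't moved beyond measurement noise.

```bash
python3 -c "
from workcell import job
print(job.job_done())"
```

```text
the job is handed in; nothing more can be done
None
```

The job is handed in: I turned the cam clockwise until it came up tight at about 0.29 N m, which drew the front in about 3 mm. The screwdriver is back upright in the wooden stand and released, and I touched no bystanders. It finished at about 27 s on the robot clock; the hand-in returned no verdict.

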